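# Pack the melt-flow test kit into its fitted tray

## Robot

A 7-joint arm with a two-finger parallel gripper is mounted at the origin on a cart in front of the work surface, level with it; the furniture and walls round the work are solid. World frame = base frame: x ahead of the robot, y to its left, z up, the work surface at z = 0. Lengths are in mm, angles in rad, forces in N, time in s.
With the tool pointing down it reaches from about 425 to 1025 mm from the base axis. Payload 9.4 kg.
Tool frame: the origin (TCP) lies at the very end of the fingers, on their centre line; the grasp point (between the pads) lies pinch_z behind it (pinch_z is the distance from the TCP to the grasp point, in mm); z points along the fingers, y is the line along which they close (so a half turn about z gives the same grasp; the last joint's range is limited). The gripper opens to 85 mm and grips with 20 to 120 N. Pads are 22 mm wide; open, the fingers measure 114 mm over their backs; the gripper's body (76 mm by 85 mm) begins 54 mm behind the grasp point. The pads swing forward as they close: fully open they stand 13 mm farther back than shut.
Start: joints at [1.22, 0.599, -0.003, 1.599, 0.002, 0.943, -0.08], TCP at [196.025, -697.996, 231.275] pointing down, gripper open.
Joint ranges: [-2.57, 2.57], [-0.35, 1.97], [-1.29, 1.29], [0.11, 2.56], [-1.05, 4.19], [0.11, 1.86], [-2.63, 2.63]. Speed limits (rad/s): [2.22, 2.22, 3.01, 3.01, 3.14, 3.14, 3.14].

## Interface

Orientations are given as a 3x3 rotation matrix whose columns are the frame's x, y, z axes.
In Python, from plant import * gives the robot as it stands.
- The arm moves only by the shell command python3 -m jog 'ROWS' [FORCE]. ROWS is text: rows parted by semicolons, each of 5 numbers parted by spaces: the shift along the tool's x, y, z each as a share of 0.5 m, from -1 to 1, then the turn about the tool's z as a share of 45 degrees, from -1 to 1, then the closure, from 0 (fully open) to 1 (shut). A call has 1 to 12 rows; each row shifts and turns the commanded pose from where the row before left it, along the tool's axes as they then stand; what a row does not reach is not made up. A row lasts 1/8 s, in which the tool goes at most 62.5 mm and 10.7 degrees, less where a joint would pass 70% of its speed; a pose out of reach is approached as far as the arm can. A call with a number of a shift or a turn outside -1 to 1 is refused whole. A call with a gripper value outside its range is refused whole. The fingers move at their own pace and stop on an object; FORCE is the grip in N (left out, the last holds). Time passes only in rows, so rows that do not move let the fingers close. It gives the time, the measured TCP pose, the force, the opening and the grip force at its end, in the units of the state.
- observe(): the state, without advancing time (a new reading comes with each control period).
- grab_frame(name): name is "side" or "top" or "wrist"; returns a dict with "color" (480x640x3 uint8, blue, green, red), "fovy" (degrees; the focal length in pixels is half the picture's height over the tangent of half this angle, whatever the lens; pixels are square), "cx", "cy" (the principal point, pixels), "origin" and "attitude" of the camera in the world. Camera axes: x right, y up, looking along -z (the intrinsics and any distortion apply to the point x, -y, -z); pixel columns grow to the right and rows downward; lengths in mm; the calibration is good to about 2 mm. A picture is of the moment at which its call begins. There is no depth.
- job_done(): hands the job in; it is judged then, once.
The state is a dict: "time_s": time; "qpos": joint angles; "qd": joint speeds; "tau": joint torques, N m; "ee_pos": TCP position; "tool_rot": TCP orientation; "wrist_force": force on the tool from outside, world axes, zero at the start; "ft_torque": the same for the moment, N m; "opening": finger opening in mm; "grip_force": force on a finger pad.
Only numpy, scipy, OpenCV 4.12 (cv2) and the standard library are available. Lean on these libraries where they do the work, as an engineer would, in place of code of your own. Each camera call takes 0.05 s, during which the arm holds its last target. There are 200 camera calls.

## Task

Pack the melt-flow test kit into its tray: set each of the three squat knobbed weights upright in the round recess of its own size (large, medium, small) and lay the bench timer face up in the square recess, each sitting right down on the recess floor. The tall knobbed weight and the plain guide bush with the bore through it are not part of this kit: leave them standing where they are.

Things in the scene. Friction and masses are not known exactly. Their poses are not given: they have to be found in the camera images.
- weight_large: The large squat turned grey steel weight with a round knob on a neck on top: body 60 mm in diameter and straight-sided up to 28 mm, 46 mm high over all, knob 31 mm across, about 0.7 kg. Can be taken across the body. Loose, stands upright on the bench. Origin: centre of its underside; z up along its axis. 
- weight_medium: The medium squat turned grey steel weight with a round knob on a neck on top: body 48 mm in diameter and straight-sided up to 22 mm, 40 mm high over all, knob 22 mm across, about 0.33 kg. Can be taken across the body. Loose, stands upright on the bench. Origin: centre of its underside; z up along its axis. 
- weight_small: The small squat turned grey steel weight with a round knob on a neck on top: body 36 mm in diameter and straight-sided up to 16 mm, 34 mm high over all, knob 18 mm across, about 0.12 kg. Can be taken across the body. Loose, stands upright on the bench. Origin: centre of its underside; z up along its axis. 
- weight_tall: The tall turned grey steel weight with a knob on top: body 54 mm in diameter, 56 mm high over all, the tallest of the four weights, about 0.6 kg. Not part of the kit; stays where it stands. Loose, stands upright on the bench. Origin: centre of its underside; z up along its axis. 
- bench_timer: Flat white square bench timer, 62 x 62 mm with rounded corners and 18 mm thick, a dark display and three round buttons on its face; lies face up on the bench, about 0.07 kg. Take it across two opposite sides. Loose. Origin: centre of its underside; x and y along its sides, z up out of the face.
- guide_bush: A plain grey steel guide bush, spare of the fixed die set (white plates on pillars, 235 mm high, 200 mm square, near side 0.5 m ahead of the robot) that stands between these things and the tray: a ring 36 mm in diameter and 38 mm high with a foot flange 46 mm in diameter and 10 mm thick, and a 23 mm bore right through; no knob. Not part of the kit; stays. Loose, upright. Origin: centre of its underside.
- well_large: White plastic insert with the large round recess, 90 x 90 x 12 mm, fixed in a shallow aluminium tray with three others, two by two (order varies). In its middle a round recess 70 mm in diameter, 7 mm deep, with a grey felt floor and a 3 mm chamfer at the mouth. Origin: middle of its underside, 5 mm above the bench; recess floor 5 mm, block top 12 mm above the origin; x, y along its sides. The tray's rim is 2 mm below the block tops.
- well_medium: White plastic insert with the medium round recess, 90 x 90 x 12 mm, fixed in a shallow aluminium tray with three others, two by two (order varies). In its middle a round recess 58 mm in diameter, 7 mm deep, with a grey felt floor and a 3 mm chamfer at the mouth. Origin: middle of its underside, 5 mm above the bench; recess floor 5 mm, block top 12 mm above the origin; x, y along its sides. The tray's rim is 2 mm below the block tops.
- well_small: White plastic insert with the small round recess, 90 x 90 x 12 mm, fixed in a shallow aluminium tray with three others, two by two (order varies). In its middle a round recess 46 mm in diameter, 7 mm deep, with a grey felt floor and a 3 mm chamfer at the mouth. Origin: middle of its underside, 5 mm above the bench; recess floor 5 mm, block top 12 mm above the origin; x, y along its sides. The tray's rim is 2 mm below the block tops.
- well_square: White plastic insert with the square recess, 90 x 90 x 12 mm, fixed in a shallow aluminium tray with three others, two by two (order varies). In its middle a recess 72 mm square, its sides parallel to the block's, 7 mm deep, with a grey felt floor and a 3 mm chamfer at the mouth. Origin: middle of its underside, 5 mm above the bench; recess floor 5 mm, block top 12 mm above the origin; x, y along its sides. The tray's rim is 2 mm below the block tops.
Not all that is in view belongs to the job. What is shaped like the guide_bush but pink or yellow is not meant. What is shaped like the weight_small but blue is not meant.

How it is judged (in metres and radians):
At the end, for the whole second after the job is handed in: Each squat weight upright (7 deg) in its own round recess within 8 mm of its middle, the timer face up in the square one within 10 mm, undersides under 3.5 mm above the recess floor; tall weight and bush upright within 25 mm of their start; all at rest (horizontal distance between weight_large and well_large below 0.008 m and z of weight_large in the frame of well_large between 0.002 and 0.0085 m and angle between each of weight_large, weight_medium, weight_small, bench_timer, weight_tall, guide_bush's own z axis and vertical below 0.12 rad and linear speed of each of weight_large, weight_medium, weight_small, bench_timer, weight_tall, guide_bush below 0.02 m/s and angular speed of each of weight_large, weight_medium, weight_small, bench_timer below 0.2 rad/s and horizontal distance between weight_medium and well_medium below 0.008 m and z of weight_medium in the frame of well_medium between 0.002 and 0.0085 m and horizontal distance between weight_small and well_small below 0.008 m and z of weight_small in the frame of well_small between 0.002 and 0.0085 m and horizontal distance between bench_timer and well_square below 0.01 m and z of bench_timer in the frame of well_square between 0.002 and 0.0085 m and distance of each of weight_tall, guide_bush from where it was at the start of the episode below 0.025 m); the robot touches nothing.
It fails at once if the tall weight, which is not part of the kit, is carried off or knocked over (distance of weight_tall from where it was at the start of the episode above 0.04 m or angle between weight_tall's own z axis and vertical above 0.6 rad).
It fails at once if the guide bush, which is not part of the kit, is carried off or knocked over (distance of guide_bush from where it was at the start of the episode above 0.04 m or angle between guide_bush's own z axis and vertical above 0.6 rad).
It also fails if it takes over 131 s, if anything falls off the work surface, if the arm or the gripper's body presses on something with over 40 N, if the wrist force passes 120 N, or if a joint passes its speed limit or range.

## Working session

There is one attempt and no reset: what is moved stays moved. The work goes in short steps, Python scripts to look and compute and a shell command to move; the robot and the scene stay as the last step left them, time stands still between calls to the robot, and variables do not carry over. Pictures are saved under pics/ and viewed, at most 14 in all, crops included, and the job is handed in when it is done.

```bash
mkdir -p pics; ls; cat > h.py <<'E'
from plant import *
import numpy as np, cv2
def snap(n,f):
    d=grab_frame(n); cv2.imwrite('pics/'+f,d['color']); return d
def K(d):
    f=240/np.tan(np.radians(d['fovy'])/2); return f,d['cx'],d['cy']
def ray(d,u,v,z):
    f,cx,cy=K(d); r=np.array(d['attitude'])@np.array([(u-cx)/f,-(v-cy)/f,-1.]); o=np.array(d['origin'])
    return o+r*(z-o[2])/r[2]
def proj(d,p):
    f,cx,cy=K(d); q=np.array(d['attitude']).T@(np.array(p)-np.array(d['origin'])); return cx+f*q[0]/-q[2], cy-f*q[1]/-q[2]
E
python3 - <<'E'
from h import *
for n in ('top','side','wrist'):
    d=snap(n,n+'0.png'); print(n,{k:(np.round(v,3).tolist() if not isinstance(v,str) else v) for k,v in d.items() if k!='color'})
s=observe(); print({k:np.round(v,3).tolist() for k,v in s.items()})
E
```

```text
pics
top {'fovy': 49.563, 'cx': 319.703, 'cy': 237.009, 'origin': [325.889, 15.345, 1366.678], 'attitude': [[0.026, 0.984, -0.177], [-1.0, 0.026, -0.001], [0.004, 0.177, 0.984]]}
side {'fovy': 47.834, 'cx': 320.281, 'cy': 226.089, 'origin': [-253.717, 221.217, 1120.678], 'attitude': [[-0.255, 0.764, -0.593], [-0.967, -0.204, 0.152], [-0.005, 0.612, 0.791]]}
wrist {'fovy': 71.632, 'cx': 319.843, 'cy': 239.56, 'origin': [276.752, -676.039, 372.76], 'attitude': [[0.272, 0.91, 0.314], [-0.962, 0.257, 0.088], [-0.001, -0.326, 0.945]]}
{'time_s': 0.15, 'qpos': [1.22, 0.6, -0.003, 1.6, 0.002, 0.943, -0.08], 'qd': [0.0, -0.002, 0.001, -0.002, -0.002, 0.002, 0.0], 'tau': [0.002, -77.699, 1.567, -25.823, 0.013, 0.007, 0.0], 'ee_pos': [195.936, -697.645, 230.625], 'tool_rot': [[0.963, 0.27, -0.0], [0.27, -0.963, 0.001], [-0.0, -0.001, -1.0]], 'wrist_force': [-0.386, -0.602, 0.271], 'ft_torque': [0.021, 0.017, 0.022], 'grip_force': 0.0, 'opening': 85.21}
```

View pics/top0.png

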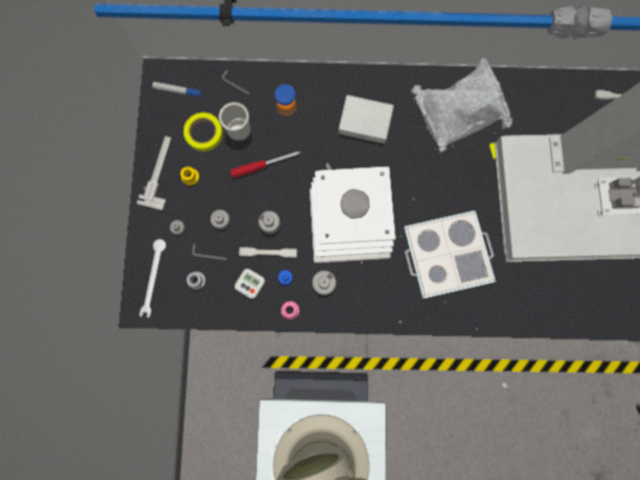

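View pics/side0.png

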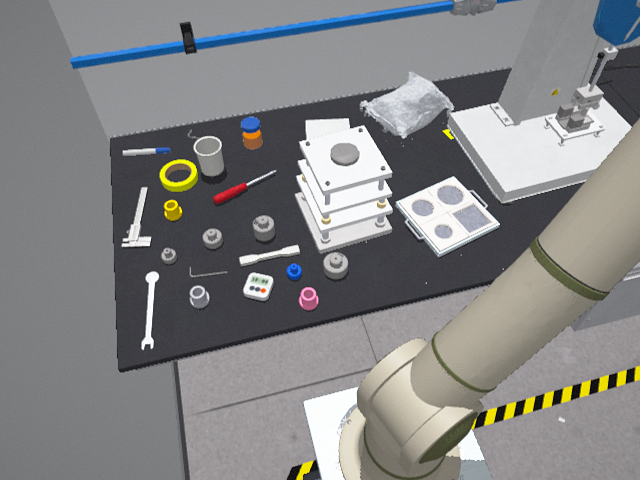

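View pics/wrist0.png

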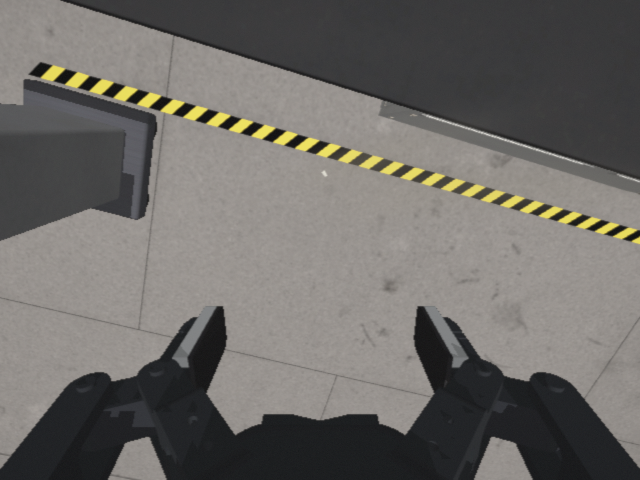

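Top view: grey knobbed weights at (177,227), (220,219), (269,222) and (324,283). Bush at (196,280), timer at (250,283). The tray around (450,254) has its large well upper right, medium upper left, small lower left and square lower right. The die set stands at (352,213). The wrist camera sees only the floor.

```bash
python3 - <<'E'
from h import *
t=snap('top','top1.png'); s=snap('side','side1.png')
for n,uv,z in [('w177',(177,227),20),('w220',(220,219),22),('w269',(269,222),25),('w324',(324,283),25),('bush',(196,280),20),('timer',(250,283),18),('L',(461,233),10),('M',(429,240),10),('S',(438,273),10),('Q',(470,266),10),('die a',(313,170),235),('die b',(396,250),235),('blue',(285,278),20),('pink',(290,310),20)]:
    print(n,ray(t,*uv,z).round())
# two-view knob tops triangulated
for n,a,b in [('177',(177,225),(168,250)),('220',(219,216),(212,232)),('269',(268,218),(263,221)),('324',(324,279),(336,260))]:
    def line(d,uv): o=np.array(d['origin']); r=ray(d,*uv,0)-o; return o,r/np.linalg.norm(r)
    o1,r1=line(t,a);o2,r2=line(s,b)
    x=np.linalg.lstsq(np.c_[r1,-r2],o2-o1,rcond=None)[0]; print(n,(o1+x[0]*r1).round(),(o2+x[1]*r2).round())
c=cv2.resize(t['color'][180:330,150:350],None,fx=4,fy=4,interpolation=3)
c2=cv2.resize(s['color'][200:320,140:360],None,fx=3.6,fy=3.6,interpolation=3)
cv2.imwrite('pics/crop1.png',c[:600,:800])
cv2.imwrite('pics/crop2.png',c2)
E
```

```text
w177 [585. 394.  20.]
w220 [609. 281.  22.]
w269 [604. 151.  25.]
w324 [447.   2.  25.]
bush [447. 334.  20.]
timer [443. 194.  18.]
L [ 591. -359.   10.]
M [ 570. -273.   10.]
S [ 482. -296.   10.]
Q [ 503. -380.   10.]
die a [683.  36. 235.]
die b [ 505. -152.  235.]
blue [458. 104.  20.]
pink [376.  88.  20.]
177 [589. 392.  29.] [589. 394.  29.]
220 [615. 282.  32.] [615. 281.  32.]
269 [612. 153.  39.] [611. 150.  38.]
324 [457.   3.  25.] [456.  -0.  25.]
```

View pics/crop1.png

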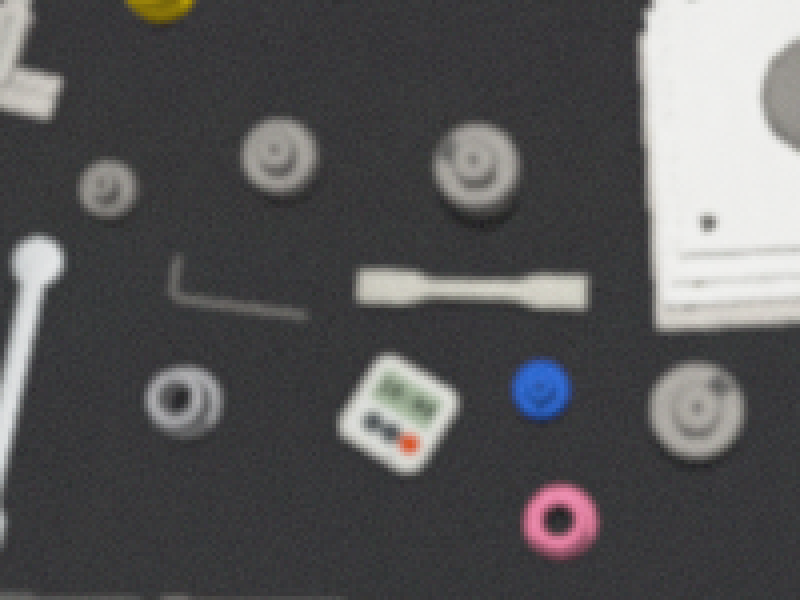

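View pics/crop2.png

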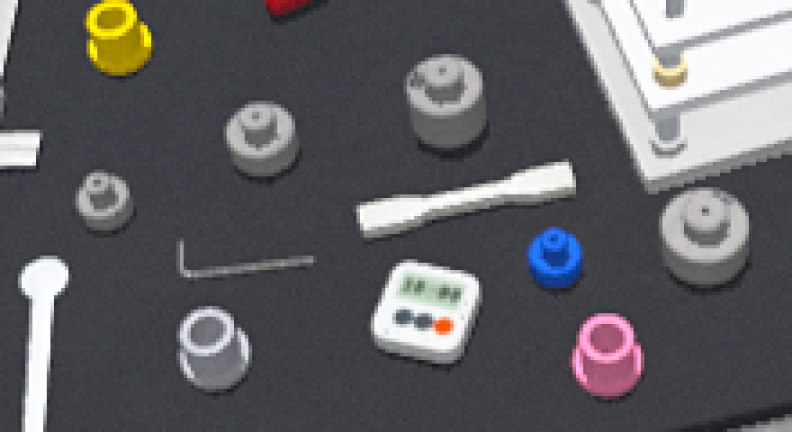

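Side view confirms it. The weight at top-view (269,222) has the tall body, so it stays. The large weight is at (324,283), close to the die set's near side. Medium is at (220,219), small at (177,227).

```bash
python3 - <<'E'
import plant; print([n for n in dir(plant) if n[0]!='_'])
try: print(plant.pinch_z)
except Exception as e: print(e)
print(plant.observe().get('pinch_z'))
from h import *
t=grab_frame('top')
print('L',ray(t,324.25,282,46).round(),'M',ray(t,218.3,217.3,40).round(),'S',ray(t,176.3,226,34).round())
im=t['color'].astype(int); g=im.min(2)
for nm,(x0,y0,x1,y1),z in [('timer',(230,262,272,304),18),('tray',(400,208,500,302),14)]:
    m=(g[y0:y1,x0:x1]>130).astype(np.uint8)
    c=max(cv2.findContours(m,0,1)[0],key=cv2.contourArea).reshape(-1,2)+[x0,y0]
    P=np.array([ray(t,u,v,z)[:2] for u,v in c],np.float32)
    print(nm,cv2.minAreaRect(P))
# recess blobs
m=((g>90)&(g<165)).astype(np.uint8)[208:302,400:500]
n,l,s,c=cv2.connectedComponentsWithStats(m)
for i in range(1,n):
    if s[i,4]>120: print(s[i],ray(t,c[i][0]+400,c[i][1]+208,11).round(1))
E
```

```text
['PlanningError', 'grab_frame', 'job_done', 'observe', 'pinch_z']
18.700000000000003
None
L [448.   2.  46.] M [610. 282.  40.] S [585. 392.  34.]
timer ((442.9593505859375, 196.45401000976562), (62.80746078491211, 62.84149169921875), 60.28313446044922)
tray ((534.4973754882812, -324.1871337890625), (196.42257690429688, 224.0788116455078), 14.319720268249512)
[  4   2  92  89 568] [ 533.5 -325.6   11. ]
[ 49  12  26  26 526] [ 591.7 -359.4   11. ]
[ 18  23  22  20 352] [ 568.8 -271.2   11. ]
[ 55  43  33  31 727] [ 502.8 -382.3   11. ]
[ 29  58  17  16 226] [ 480.8 -293.    11. ]
```

```bash
cat >> h.py <<'E'
def to(x,y,z,yaw=None):
    "tool-frame shares needed to reach world x,y,z with yaw (deg)"
    s=observe(); R=np.array(s['tool_rot']); d=R.T@(np.array([x,y,z])-np.array(s['ee_pos'])); yw=np.degrees(np.arctan2(R[1,0],R[0,0]))
    print('t',round(s['time_s'],1),'at',np.round(s['ee_pos'],1),'yaw',round(yw,1),'need share',np.round(d/500,4),'turn',None if yaw is None else round(-(yaw-yw)/45,3),'F',np.round(s['wrist_force'],1),'q',np.round(s['qpos'],2),'op',round(s['opening'],1))
E
python3 -m jog '0 0 -0.1 0 0;0 0 -0.1 0 0;0.06 -0.075 0 0 0;0.06 -0.075 0 0 0;0.06 -0.075 0 0 0;0.06 -0.075 0 0 0;0.06 -0.075 0 0 0;0.06 -0.075 0 0 0;0.06 -0.075 0 0 0;0.06 -0.075 0 0 0;0.06 -0.075 0 0 0;0.06 -0.075 0 0 0' 40
python3 -c "
from h import *
to(610,282,230,15)"
```

```text
time_s: 1.8
ee_pos: [383.9, -254.4, 331.5]
tool_rot: [[0.963, 0.27, 0.001], [0.27, -0.963, -0.0], [0.0, 0.001, -1.0]]
wrist_force: [1.2, -0.9, -0.1]
opening: 85.6
grip_force: 0.0
t 1.8 at [ 383.9 -254.4  331.5] yaw 15.7 need share [ 0.7254 -0.9107  0.2028] turn 0.015 F [ 1.2 -0.9 -0.1] q [ 0.61  0.17 -0.18  2.04  0.04  0.93 -0.88] op 85.6
```

```bash

python3 -m jog '0.06 -0.075 0 0 0;0.06 -0.075 0 0 0;0.06 -0.075 0 0 0;0.06 -0.075 0 0 0;0.06 -0.075 0 0 0;0.06 -0.075 0 0 0;0.06 -0.075 0 0 0;0.06 -0.075 0 0 0;0.06 -0.075 0 0 0;0.06 -0.075 0 0 0;0.06 -0.075 0.1 0 0;0 0 0.1 0 0'
python3 -m jog '0 0 0 0 0;0 0 0 0 0'
python3 -c "
from h import *
to(610,282,230,15); d=snap('wrist','w1.png'); print(proj(d,(610,282,40)),proj(d,(585,392,34)))"
```

```text
time_s: 3.3
ee_pos: [588.5, 230.5, 235.4]
tool_rot: [[0.962, 0.274, 0.002], [0.274, -0.962, 0.003], [0.003, -0.002, -1.0]]
wrist_force: [0.2, 0.0, -1.1]
opening: 85.3
grip_force: 0.0
time_s: 3.55
ee_pos: [588.5, 226.0, 237.8]
tool_rot: [[0.963, 0.27, 0.001], [0.27, -0.963, 0.0], [0.001, -0.0, -1.0]]
wrist_force: [0.3, -0.6, 0.0]
opening: 84.9
grip_force: 0.0
t 3.5 at [588.5 226.  237.8] yaw 15.6 need share [ 0.0716 -0.0962  0.0157] turn 0.014 F [ 0.3 -0.6  0. ] q [-0.2   0.5  -0.38  1.8   0.23  0.88 -1.98] op 84.9
(np.float64(271.21856402271123), np.float64(174.98767134837996)) (np.float64(161.85218866596173), np.float64(168.53076029062183))
```

View pics/w1.png

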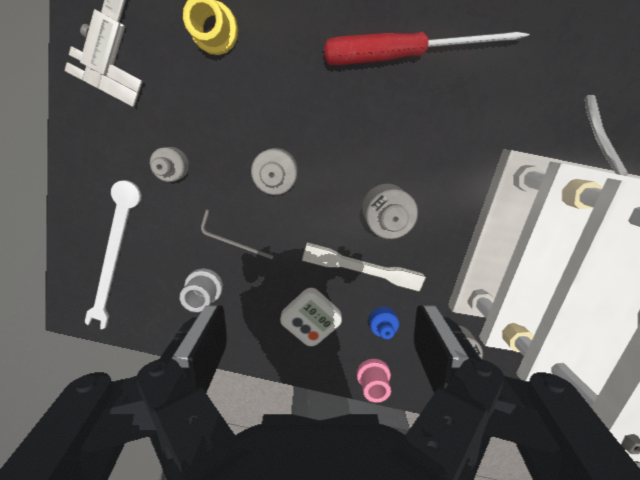

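Wrist view: the medium knob is at (272,175), predicted (271,175). The small knob is at (162,167), predicted (162,169). The estimates hold, so I go down on the medium weight.

```bash

python3 -m jog '0.036 -0.048 0 0 0;0.036 -0.048 0.05 0 0;0 0 0.1 0 0;0 0 0.1 0 0;0 0 0.1 0 0;0 0 0 0 0;0 0 0 0 0'
python3 -c "
from h import *
to(610,282,9,15)"
```

```text
time_s: 4.47
ee_pos: [611.1, 282.8, 64.1]
tool_rot: [[0.963, 0.27, 0.003], [0.27, -0.963, 0.002], [0.003, -0.001, -1.0]]
wrist_force: [0.5, -0.1, 1.1]
opening: 85.1
grip_force: 0.0
t 4.5 at [611.1 282.8  64.1] yaw 15.7 need share [-0.0028  0.001   0.1102] turn 0.015 F [ 0.5 -0.1  1.1] q [-0.33  0.75 -0.29  1.83  0.35  0.61 -2.14] op 85.1
```

```bash

python3 -m jog '-0.002 0 0.04 0 0;0 0 0.04 0 0;0 0 0.03 0 0;0 0 0 0 0.2;0 0 0 0 1;0 0 0 0 1;0 0 0 0 1;0 0 0 0 1;0 0 0 0 1;0 0 0 0 1' 50
python3 -c "
from h import *
to(610,282,9,15); snap('wrist','w2.png')"
```

```text
time_s: 5.72
ee_pos: [608.7, 282.1, 6.7]
tool_rot: [[0.963, 0.271, 0.001], [0.271, -0.963, 0.0], [0.001, -0.0, -1.0]]
wrist_force: [-1.9, 0.3, 5.8]
opening: 45.6
grip_force: 52.3
t 5.7 at [608.7 282.1   6.7] yaw 15.7 need share [ 0.0025  0.001  -0.0045] turn 0.015 F [-1.9  0.3  5.8] q [-0.36  0.82 -0.25  1.85  0.38  0.51 -2.17] op 45.6
```

View pics/w2.png

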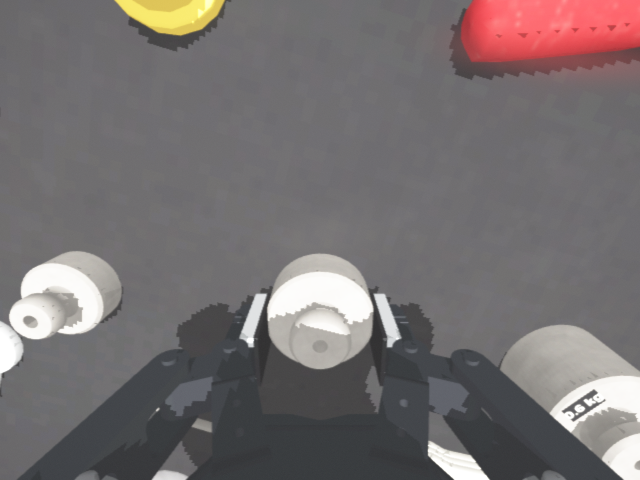

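```bash

python3 -c "
from h import *
import json
s=observe();d=grab_frame('wrist');p=ray(d,320,346,40);R=np.array(s['tool_rot']);print('knob in tool',R.T@(p-np.array(s['ee_pos'])),p)"
python3 -m jog '0 0 -0.05 0 1;0 0 -0.09 0 1;0 0 -0.09 0 1;0 0 -0.09 0 1;0 0 -0.09 0 1;0 0 -0.09 0 1;0 0 -0.09 0 1;0 0 -0.06 0 1' 60
python3 -m jog '-0.0315 0.087 0 0 1;-0.0315 0.087 0 0 1;-0.0315 0.087 0 0 1;-0.0315 0.087 0 0 1;-0.0315 0.087 0 0 1;-0.0315 0.087 0 0 1;-0.0315 0.087 0 0 1;-0.0315 0.087 0 0 1;-0.0315 0.087 0 0 1;-0.0315 0.087 0 0 1;-0.0315 0.087 0 0 1;-0.0315 0.087 0 0 1'
python3 -m jog '0 0 0.08 0 1;0 0 0.08 0 1;0 0 0.08 0 1;0 0 0.08 0 1;0 0 0 0 1;0 0 0 0 1'
python3 -c "
from h import *
to(568,-271,100,14.4);d=snap('wrist','w3.png')
for p in [(568,-271,10),(590,-358.5,10),(480.5,-293,10),(502.5,-381,10)]: print(proj(d,p))"
```

```text
knob in tool [  2.13398042   1.12815672 -33.21019249] [611.06691037 281.59129776  40.        ]
time_s: 6.82
ee_pos: [608.5, 281.6, 332.9]
tool_rot: [[0.963, 0.27, 0.001], [0.27, -0.963, 0.0], [0.001, 0.0, -1.0]]
wrist_force: [1.1, -0.2, -4.1]
opening: 45.3
grip_force: 62.9
time_s: 8.32
ee_pos: [566.8, -273.3, 330.5]
tool_rot: [[0.963, 0.27, -0.001], [0.27, -0.963, 0.0], [-0.001, -0.001, -1.0]]
wrist_force: [-0.4, 0.4, -4.3]
opening: 45.4
grip_force: 62.8
time_s: 9.07
ee_pos: [568.2, -272.0, 172.2]
tool_rot: [[0.963, 0.27, 0.001], [0.27, -0.963, -0.0], [0.001, 0.0, -1.0]]
wrist_force: [0.6, 0.1, -3.6]
opening: 45.3
grip_force: 63.3
t 9.1 at [ 568.2 -272.   172.2] yaw 15.7 need share [ 1.000e-04 -2.100e-03  1.444e-01] turn 0.029 F [ 0.6  0.1 -3.6] q [ 0.53  0.56 -0.26  1.87  0.21  0.74 -1.14] op 45.3
(np.float64(317.3961576522448), np.float64(218.28373105214217))
(np.float64(412.2968145798184), np.float64(220.88725934980067))
(np.float64(315.10468532085486), np.float64(302.42879528991637))
(np.float64(402.40260299054313), np.float64(304.69662546941163))
```

View pics/w3.png

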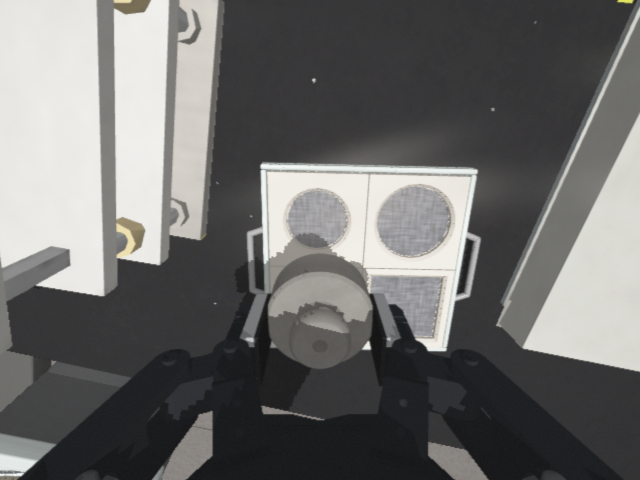

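Wrist view: the medium recess is centred at about (318,218), as predicted, and the large one at about (415,221). The weight hangs level between the pads.

```bash

python3 - <<'E'
from h import *
d=grab_frame('wrist'); im=d['color'].astype(int); g=im.mean(2)
m=((g>80)&(g<190)).astype(np.uint8)
for nm,(x0,y0,x1,y1) in dict(M=(278,180,356,262),L=(370,178,462,262)).items():
    mm=cv2.morphologyEx(m[y0:y1,x0:x1],cv2.MORPH_CLOSE,np.ones((5,5)))
    mm=cv2.morphologyEx(mm,cv2.MORPH_OPEN,np.ones((7,7)))
    c=max(cv2.findContours(mm,0,1)[0],key=cv2.contourArea)
    e=cv2.fitEllipse(cv2.convexHull(c)); print(nm,e,ray(d,e[0][0]+x0,e[0][1]+y0,10).round(1))
to(568-1.9,-271-.2,17.5,14.4)
E
```

```text
M ((34.97323226928711, 58.86100769042969), (70.53334045410156, 103.12042236328125), 11.206470489501953) [ 547.4 -272.7   10. ]
L ((44.09585952758789, 42.80308151245117), (70.01292419433594, 78.70143127441406), 56.68229293823242) [ 591.  -360.6   10. ]
t 9.2 at [ 568.6 -272.2  173. ] yaw 15.7 need share [-0.005  -0.0038  0.311 ] turn 0.029 F [ 0.7  0.3 -3.7] q [ 0.53  0.56 -0.26  1.87  0.21  0.73 -1.14] op 45.4
```

```bash

python3 -m jog '-0.004 -0.003 0.08 0.03 1;0 0 0.08 0 1;0 0 0.08 0 1;0 0 0.04 0 1;0 0 0.01 0 1;0 0 0.01 0 1;0 0 0.008 0 1;0 0 0 0 1;0 0 0 0 1'
python3 -c "
from h import *
to(566.4,-271.6,17.5,14.4)"
```

```text
time_s: 10.3
ee_pos: [565.6, -271.0, 17.6]
tool_rot: [[0.969, 0.248, 0.001], [0.248, -0.969, -0.0], [0.0, 0.0, -1.0]]
wrist_force: [0.3, 0.3, -4.2]
opening: 45.4
grip_force: 63.2
t 10.3 at [ 565.6 -271.    17.6] yaw 14.3 need share [0.0013 0.0015 0.0003] turn -0.001 F [ 0.3  0.3 -4.2] q [ 0.47  0.77 -0.17  1.96  0.29  0.44 -1.24] op 45.4
```

```bash

python3 -m jog '0 0 0.001 0 0.35;0 0 0 0 0.2;0 0 0 0 0.2;0 0 0 0 0.2;0 0 -0.08 0 0.2;0 0 -0.08 0 0.2;0 0 -0.08 0 0.1;0 0 0 0 0;0 0 0 0 0'
python3 -c "
from h import *
to(585,392,230,15); d=snap('wrist','w4.png')
for p in [(569,-271.5,50),(569,-271.5,17)]: print(proj(d,p))
cv2.imwrite('pics/w4.png',d['color'])"
```

```text
time_s: 11.42
ee_pos: [565.0, -270.9, 136.4]
tool_rot: [[0.969, 0.248, -0.0], [0.248, -0.969, -0.0], [-0.0, 0.0, -1.0]]
wrist_force: [-0.2, -0.4, 0.0]
opening: 85.4
grip_force: 0.0
t 11.4 at [ 565.  -270.9  136.4] yaw 14.3 need share [ 0.3669 -1.2747 -0.1872] turn -0.015 F [-0.2 -0.4  0. ] q [ 0.52  0.6  -0.25  1.9   0.23  0.66 -1.19] op 85.4
(np.float64(320.34675246273844), np.float64(240.9146955983018))
(np.float64(320.26195440681005), np.float64(227.66669505563934))
```

View pics/w4.png

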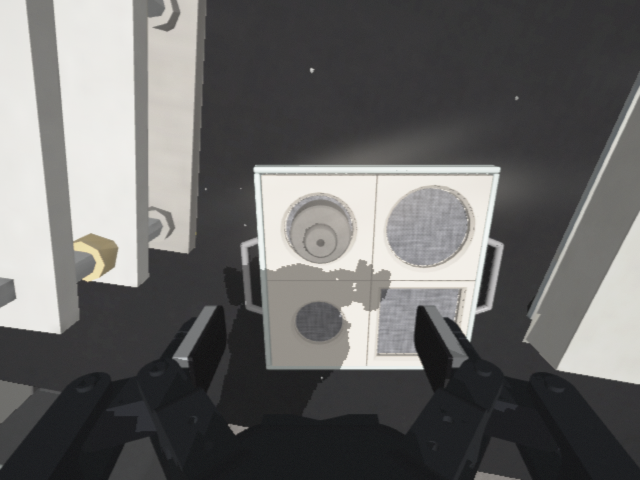

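The medium weight sits in its recess with its knob at (320,242), predicted (320,241). The other recesses are centred at about L (430,227), S (319,322) and Q (421,322).

```bash

python3 - <<'E'
from h import *
d=grab_frame('wrist')
for n,p in dict(M=(319.5,228.5,17),L=(430,226.5,13),S=(319,322,13),Q=(421.5,322,13)).items(): print(n,ray(d,*p).round(1))
E
python3 -m jog '0 0 -0.1 0 0;0 0 -0.1 0 0;0 0 -0.1 0 0;0 0 -0.09 0 0;0.0245 -0.085 0 0 0;0.0245 -0.085 0 0 0;0.0245 -0.085 0 0 0;0.0245 -0.085 0 0 0;0.0245 -0.085 0 0 0;0.0245 -0.085 0 0 0;0.0245 -0.085 0 0 0;0.0245 -0.085 0 0 0'
python3 -m jog '0.0245 -0.085 0 0 0;0.0245 -0.085 0 0 0;0.0245 -0.085 0 0 0;0.0245 -0.085 0 0 0;0.0245 -0.085 0 0 0;0.0245 -0.085 0 0 0;0.0245 -0.085 0.08 0 0;0 0 0.1 0 0;0 0 0.1 0 0;0 0 0 0 0;0 0 0 0 0'
python3 - <<'E'
from h import *
d=snap('wrist','w5.png')
to(585,392,8.5,15); print(proj(d,(585,392,34)))
print(proj(d,(443,196,18)))
E
```

```text
M [ 567.9 -270.8   17. ]
L [ 591.3 -359.7   13. ]
S [ 479.2 -293.1   13. ]
Q [ 502.8 -384.7   13. ]
time_s: 13.02
ee_pos: [575.7, 84.1, 330.4]
tool_rot: [[0.969, 0.248, -0.002], [0.248, -0.969, -0.0], [-0.002, -0.0, -1.0]]
wrist_force: [1.2, 0.7, 0.0]
opening: 85.6
grip_force: 0.0
time_s: 14.4
ee_pos: [586.0, 392.8, 192.7]
tool_rot: [[0.969, 0.248, 0.0], [0.248, -0.969, 0.001], [0.001, -0.001, -1.0]]
wrist_force: [0.1, 0.1, 0.6]
opening: 85.1
grip_force: 0.0
t 14.4 at [586.4 393.  193.7] yaw 14.3 need share [-0.004   0.0018  0.3703] turn -0.015 F [0.3 0.5 0.7] q [-0.43  0.64 -0.39  1.67  0.29  0.89 -2.26] op 85.2
(np.float64(319.22821757559643), np.float64(220.55273400527483))
(np.float64(451.78260931864133), np.float64(370.7933841127965))
```

View pics/w5.png

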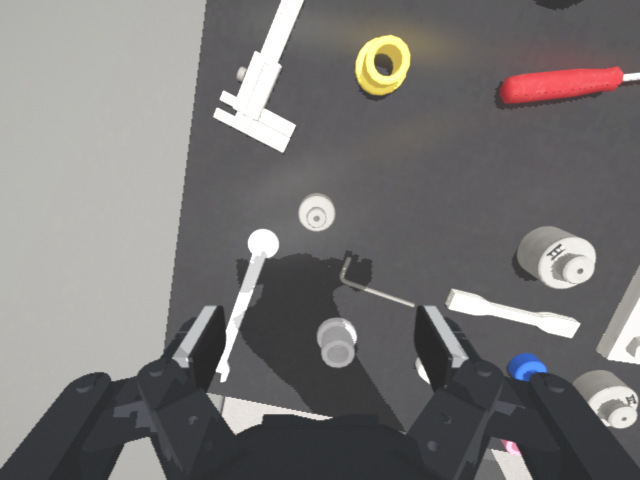

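The small knob is at (317,217), predicted (319,221), so I correct by about 3 mm forward. The spanner's ring lies on the left, so I pre-close the fingers.

```bash

python3 -m jog '0.001 0 0.06 0 0.35;0 0 0.08 0 0.35;0 0 0.08 0 0.35;0 0 0.07 0 0.35;0 0 0 0 0.35;0 0 0 0 0.35'
python3 - <<'E'
from h import *
d=snap('wrist','w6.png'); to(585,392,8.5,14.4)
g=d['color'][60:330,240:400].min(2); m=(g>105).astype(np.uint8)
n,l,s,c=cv2.connectedComponentsWithStats(m); 
for i in range(1,n):
    if s[i,4]>300: print(s[i]+[240,60,0,0,0],c[i]+[240,60])
print(proj(d,(586.5,392.5,34)))
E
```

```text
time_s: 15.2
ee_pos: [587.2, 393.4, 49.2]
tool_rot: [[0.969, 0.247, 0.003], [0.247, -0.969, 0.002], [0.003, -0.001, -1.0]]
wrist_force: [0.3, -0.5, 0.6]
opening: 55.3
grip_force: 0.0
t 15.2 at [587.3 393.4  49.4] yaw 14.3 need share [-0.0054  0.0017  0.0818] turn -0.002 F [-0.5 -0.1  1.1] q [-0.48  0.8  -0.32  1.75  0.38  0.65 -2.33] op 55.7
[ 240  108   37   67 1622] [253.71208385 140.64488286]
[ 283  241   63   64 2866] [314.67411026 272.3478716 ]
(np.float64(319.0055305867259), np.float64(293.5589569994164))
```

View pics/w6.png

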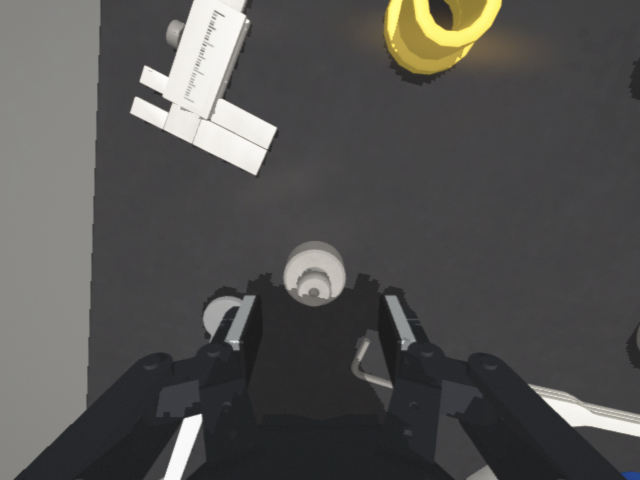

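```bash

python3 - <<'E'
from h import *
d=grab_frame('wrist'); p=ray(d,313.8,291.5,34); print(p); to(p[0],p[1],8.5,14.4)
E
```

```text
[586.981373   395.47603199  34.        ]
t 15.3 at [587.2 393.3  49.3] yaw 14.3 need share [ 0.0004 -0.0042  0.0816] turn -0.002 F [-0.   0.4  0.4] q [-0.48  0.8  -0.32  1.75  0.38  0.65 -2.33] op 55.8
```

```bash

python3 -m jog '0 -0.004 0.03 0 0.35;0 0 0.03 0 0.35;0 0 0.018 0 0.35;0 0 0.002 0 0.35;0 0 0 0 0.35;0 0 0 0 1;0 0 0 0 1;0 0 0 0 1;0 0 0 0 1;0 0 0 0 1' 40
python3 -c "
from h import *
to(585,392,8.5,14.4);s=observe();d=grab_frame('wrist'); cv2.imwrite('pics/w7.png',d['color'])"
```

```text
time_s: 16.55
ee_pos: [585.7, 394.6, 7.4]
tool_rot: [[0.969, 0.248, 0.001], [0.248, -0.969, 0.001], [0.001, -0.0, -1.0]]
wrist_force: [-1.1, -0.3, 6.3]
opening: 33.6
grip_force: 40.1
t 16.6 at [585.7 394.6   7.4] yaw 14.3 need share [-0.0027  0.0046 -0.0022] turn -0.001 F [-1.1 -0.3  6.3] q [-0.49  0.85 -0.29  1.76  0.41  0.58 -2.35] op 33.6
```

View pics/w7.png

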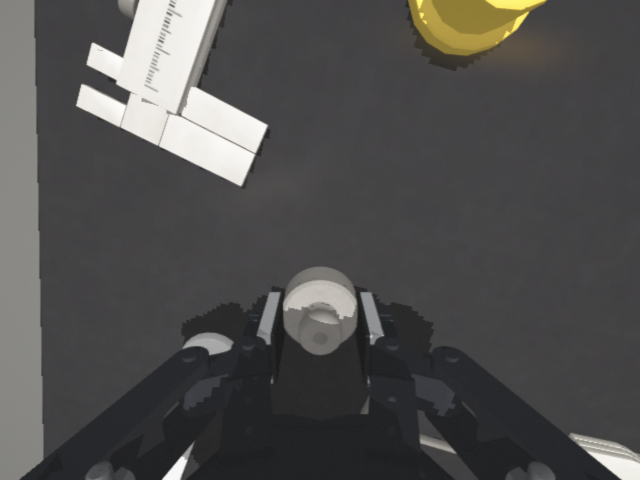

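The small weight is held, with its knob at (320,338). I carry it to its recess.

```bash

python3 -c "
from h import *
s=observe();d=grab_frame('wrist');p=ray(d,320,338,34);R=np.array(s['tool_rot']);print('knob in tool',R.T@(p-np.array(s['ee_pos'])))"
python3 -m jog '0 0 -0.05 0 1;0 0 -0.09 0 1;0 0 -0.09 0 1;0 0 -0.09 0 1;0 0 -0.09 0 1;0 0 -0.09 0 1;0 0 -0.09 0 1;0 0 -0.06 0 1'
python3 -m jog '-0.0364 0.0853 0 0 1;-0.0364 0.0853 0 0 1;-0.0364 0.0853 0 0 1;-0.0364 0.0853 0 0 1;-0.0364 0.0853 0 0 1;-0.0364 0.0853 0 0 1;-0.0364 0.0853 0 0 1;-0.0364 0.0853 0 0 1;-0.0364 0.0853 0 0 1;-0.0364 0.0853 0 0 1;-0.0364 0.0853 0 0 1;-0.0364 0.0853 0 0 1'
python3 -m jog '-0.0364 0.0853 0 0 1;-0.0364 0.0853 0 0 1;-0.0364 0.0853 0 0 1;0 0 0.09 0 1;0 0 0.09 0 1;0 0 0.09 0 1;0 0 0.09 0 1;0 0 0.09 0 1;0 0 0 0 1;0 0 0 0 1'
python3 -c "
from h import *
to(480,-293,18.2,14.4)"
```

```text
knob in tool [  1.11164136   1.1664567  -26.60271261]
time_s: 17.65
ee_pos: [585.6, 394.3, 333.9]
tool_rot: [[0.969, 0.247, 0.001], [0.247, -0.969, 0.001], [0.002, -0.001, -1.0]]
wrist_force: [0.4, 1.3, -1.8]
opening: 33.7
grip_force: 40.3
time_s: 19.15
ee_pos: [499.9, -157.1, 331.7]
tool_rot: [[0.969, 0.248, -0.0], [0.248, -0.969, -0.0], [-0.0, 0.0, -1.0]]
wrist_force: [0.5, 0.3, -1.1]
opening: 33.7
grip_force: 40.3
time_s: 20.4
ee_pos: [480.0, -293.4, 107.8]
tool_rot: [[0.969, 0.248, 0.001], [0.248, -0.969, -0.0], [0.001, 0.001, -1.0]]
wrist_force: [-0.1, -0.1, -0.8]
opening: 33.6
grip_force: 40.6
t 20.4 at [ 480.  -293.4  107.8] yaw 14.3 need share [ 1.000e-04 -8.000e-04  1.793e-01] turn -0.001 F [-0.1 -0.1 -0.8] q [ 0.58  0.58 -0.2   2.07  0.22  0.51 -1.1 ] op 33.6
```

```bash

python3 -m jog '-0.002 -0.001 0.06 0 1;0 0 0.06 0 1;0 0 0.04 0 1;0 0 0.01 0 1;0 0 0.009 0 1;0 0 0 0 1;0 0 0 0 1'
python3 -c "
from h import *
to(479,-293.3,18.2,14.4)"
```

```text
time_s: 21.28
ee_pos: [478.7, -293.2, 18.0]
tool_rot: [[0.969, 0.247, 0.001], [0.247, -0.969, -0.001], [0.001, 0.001, -1.0]]
wrist_force: [0.1, -0.4, -0.8]
opening: 33.7
grip_force: 40.6
t 21.3 at [ 478.7 -293.2   18. ] yaw 14.3 need share [ 0.0006  0.0004 -0.0005] turn -0.002 F [ 0.1 -0.4 -0.8] q [ 0.54  0.73 -0.13  2.11  0.28  0.31 -1.15] op 33.7
```

```bash

python3 -m jog '0 0 0.001 0 0.5;0 0 0 0 0.4;0 0 0 0 0.4;0 0 0 0 0.4;0 0 -0.08 0 0.4;0 0 -0.09 0 0.2;0 0 -0.09 0 0;0 0 -0.09 0 0;0 0 0 0 0;0 0 0 0 0'
python3 -c "
from h import *
d=snap('wrist','w8.png'); print('S knob pred',proj(d,(480,-293,44)),'M',proj(d,(568.5,-271.3,50))); to(443,196.5,330,60)"
python3 -m jog '0 0 -0.09 0 0;0 0 -0.09 0 0;0 0 -0.09 0 0;0.0157 -0.088 0 0 0;0.0157 -0.088 0 0 0;0.0157 -0.088 0 0 0;0.0157 -0.088 0 0 0;0.0157 -0.088 0 0 0;0.0157 -0.088 0 0 0;0.0157 -0.088 0 0 0;0.0157 -0.088 0 0 0;0.0157 -0.088 0 0 0'
python3 -m jog '0.0157 -0.088 0 0 0;0.0157 -0.088 0 0 0;0 0 0 -0.17 0;0 0 0.06 -0.17 0;0 0 0.06 -0.17 0;0 0 0.06 -0.17 0;0 0 0.06 -0.17 0;0 0 0.06 -0.17 0;0 0 0 0 0;0 0 0 0 0'
python3 - <<'E'
from h import *
d=snap('wrist','w9.png'); to(443,196.5,5,60.3); u,v=proj(d,(443,196.5,18)); print(u,v)
g=d['color'].min(2); m=(g>110).astype(np.uint8)
n,l,s,c=cv2.connectedComponentsWithStats(m)
for i in range(1,n):
    if s[i,4]>300: print(s[i],c[i].round())
E
```

```text
time_s: 22.52
ee_pos: [477.9, -292.9, 191.3]
tool_rot: [[0.969, 0.247, -0.0], [0.247, -0.969, -0.0], [-0.0, -0.0, -1.0]]
wrist_force: [0.2, -1.1, -1.0]
opening: 85.1
grip_force: 0.0
S knob pred (np.float64(319.2328925085626), np.float64(220.45670079235177)) M (np.float64(320.39980406761873), np.float64(112.27187863338399))
t 22.6 at [ 477.6 -292.7  190.7] yaw 14.3 need share [ 0.1747 -0.9654 -0.2778] turn -1.015 F [ 0.4  1.1 -0. ] q [ 0.63  0.47 -0.25  2.01  0.18  0.69 -1.06] op 85.0
time_s: 24.08
ee_pos: [448.1, 109.5, 325.3]
tool_rot: [[0.969, 0.248, -0.003], [0.248, -0.969, -0.0], [-0.003, -0.0, -1.0]]
wrist_force: [1.5, -0.8, 0.5]
opening: 85.1
grip_force: 0.0
time_s: 25.32
ee_pos: [442.1, 197.7, 176.8]
tool_rot: [[0.499, 0.867, -0.001], [0.867, -0.499, 0.0], [-0.0, -0.001, -1.0]]
wrist_force: [-0.1, -0.4, 0.1]
opening: 85.4
grip_force: 0.0
t 25.4 at [442.4 197.7 177.3] yaw 60.1 need share [-0.0017  0.0023  0.3445] turn -0.004 F [ 1.2 -0.1  0.6] q [-0.07  0.46 -0.63  2.17  0.45  0.65 -1.54] op 85.6
320.83973878459426 219.02771691692195
[    0     0   120   216 14451] [ 40. 110.]
[306   0  42 120 578] [324.  55.]
[ 211   44   60   61 2100] [241.  73.]
[ 375  138   85  143 2785] [416. 207.]
[    0   142   194   327 32779] [ 76. 281.]
[ 482  147   66   64 2679] [516. 179.]
[ 287  185   68   65 3597] [321. 216.]
[  447   219   193   249 23694] [572. 326.]
[426 307  42  60 553] [446. 334.]
[297 311  41  27 312] [321. 319.]
[299 331  35  30 519] [316. 345.]
[ 247  338   82   90 3146] [281. 391.]
[ 388  348   44   46 1136] [408. 373.]
[ 86 350  60  32 903] [122. 366.]
[118 441  38  31 740] [137. 455.]
```

```bash

python3 - <<'E'
from h import *
d=grab_frame('wrist'); g=d['color'][175:260,275:365].min(2); m=(g>110).astype(np.uint8)
c=max(cv2.findContours(m,0,1)[0],key=cv2.contourArea).reshape(-1,2)+[275,175]
P=np.array([ray(d,u,v,16)[:2] for u,v in c],np.float32); r=cv2.minAreaRect(P); print(r); to(*r[0],5,60.3)
a=cv2.imread('pics/w8.png'); cv2.imwrite('pics/mos1.png',np.hstack([a[60:460,140:540],d['color'][60:460,140:540]]))
E
```

```text
((443.1341857910156, 197.17774963378906), (62.484439849853516, 62.59626007080078), 60.17350769042969)
t 25.4 at [442.5 197.8 177.5] yaw 60.1 need share [-0.0007  0.0014  0.345 ] turn -0.004 F [ 0.6 -0.   0.5] q [-0.07  0.46 -0.63  2.17  0.45  0.65 -1.54] op 85.5
```

View pics/mos1.png

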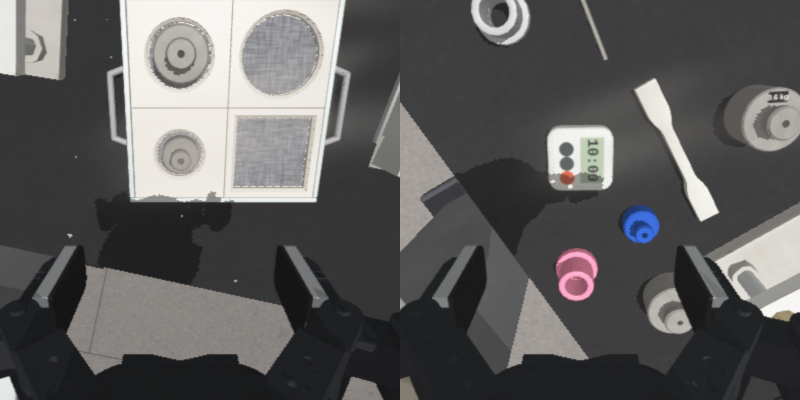

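Left: small and medium both sit in their recesses. Right: the timer is square to the gripper at mosaic (580,158), with nothing in the fingers' way.

```bash

python3 -m jog '-0.001 0.001 0.08 0 0;0 0 0.08 0 0;0 0 0.08 0 0;0 0 0.06 0 0;0 0 0.03 0 0;0 0 0.015 0 0;0 0 0 0 0;0 0 0 0 1;0 0 0 0 1;0 0 0 0 1;0 0 0 0 1' 30
python3 -c "
from h import *
to(443.1,197.2,4,60.2)"
```

```text
time_s: 26.8
ee_pos: [442.8, 196.8, 5.1]
tool_rot: [[0.497, 0.868, 0.001], [0.868, -0.497, 0.001], [0.001, 0.001, -1.0]]
wrist_force: [-0.6, 0.8, 6.3]
opening: 61.3
grip_force: 31.3
t 26.8 at [442.8 196.8   5.1] yaw 60.2 need share [0.001  0.0001 0.0023] turn 0.0 F [-0.6  0.8  6.3] q [-0.37  0.72 -0.23  2.29  0.83  0.21 -1.89] op 61.3
```

```bash

python3 -m jog '0 0 -0.05 0 1;0 0 -0.09 0 1;0 0 -0.09 0.17 1;0 0 -0.09 0.17 1;0 0 -0.09 0.17 1;0 0 -0.09 0.17 1;0 0 -0.09 0.17 1;0 0 -0.06 0.17 1;0 0 0 0 1'
python3 -m jog '-0.013 0.0886 0 0 1;-0.013 0.0886 0 0 1;-0.013 0.0886 0 0 1;-0.013 0.0886 0 0 1;-0.013 0.0886 0 0 1;-0.013 0.0886 0 0 1;-0.013 0.0886 0 0 1;-0.013 0.0886 0 0 1;-0.013 0.0886 0 0 1;-0.013 0.0886 0 0 1;-0.013 0.0886 0 0 1;-0.013 0.0886 0 0 1'
python3 -m jog '-0.013 0.0886 0 0 1;0 0 0.09 0 1;0 0 0.09 0 1;0 0 0.09 0 1;0 0 0.09 0 1;0 0 0 0 1;0 0 0 0 1'
python3 -c "
from h import *
to(503,-382.3,16,14.3);snap('wrist','w10.png')"
```

```text
time_s: 27.92
ee_pos: [442.8, 197.0, 331.7]
tool_rot: [[0.969, 0.246, 0.005], [0.246, -0.969, 0.001], [0.005, -0.0, -1.0]]
wrist_force: [-0.0, 0.7, -0.7]
opening: 60.8
grip_force: 34.3
time_s: 29.42
ee_pos: [497.6, -338.8, 327.8]
tool_rot: [[0.968, 0.25, -0.002], [0.25, -0.968, 0.001], [-0.001, -0.001, -1.0]]
wrist_force: [1.3, 0.6, 0.2]
opening: 61.0
grip_force: 34.3
time_s: 30.3
ee_pos: [503.4, -382.3, 150.0]
tool_rot: [[0.969, 0.248, 0.0], [0.248, -0.969, -0.0], [0.0, 0.0, -1.0]]
wrist_force: [-0.4, 0.5, -1.3]
opening: 61.3
grip_force: 34.3
t 30.3 at [ 503.4 -382.3  150. ] yaw 14.4 need share [-8.00e-04 -2.00e-04  2.68e-01] turn 0.002 F [-0.4  0.5 -1.3] q [ 0.71  0.59 -0.22  1.88  0.2   0.69 -0.95] op 61.3
```

```bash

python3 -m jog '-0.001 0 0.08 0 1;0 0 0.08 0 1;0 0 0.08 0 1;0 0 0.015 0 1;0 0 0.012 0 1;0 0 0 0 1;0 0 0 0 1'
python3 -c "
from h import *
to(503,-382.3,16,14.3)"
```

```text
time_s: 31.22
ee_pos: [503.2, -382.8, 17.1]
tool_rot: [[0.969, 0.247, 0.002], [0.247, -0.969, -0.001], [0.001, 0.002, -1.0]]
wrist_force: [0.3, -0.6, -1.0]
opening: 60.7
grip_force: 34.3
t 31.2 at [ 503.2 -382.8   17.1] yaw 14.3 need share [-0.0001 -0.0011  0.0022] turn 0.001 F [ 0.3 -0.6 -1. ] q [ 0.66  0.77 -0.16  1.95  0.26  0.44 -1.01] op 60.7
```

```bash

python3 -m jog '0 0 0.003 0 1;0 0 0 0 0.2;0 0 0 0 0.12;0 0 0 0 0.12;0 0 0 0 0.12;0 0 -0.08 0 0.12;0 0 -0.09 0 0.1;0 0 -0.09 0 0;0 0 -0.06 0 0;0 0 0 0 0;0 0 0 0 0'
python3 - <<'E'
from h import *
d=snap('wrist','w11.png'); to(448,2,330,180)
for p in [(503,-382.3,28),(503,-382.3,17),(480,-293,44),(568.3,-271.2,50),(591.3,-359.8,17)]: print(np.round(proj(d,p),1))
t=grab_frame('top'); g=t['color'].min(2)[240:295,445:500]; cv2.imwrite('pics/t2.png',t['color'])
E
python3 -m jog '0 0 -0.09 0 0;0 0 -0.09 0 0;0 0 -0.06 0 0;0.0092 -0.0857 0 0 0;0.0092 -0.0857 0 0 0;0.0092 -0.0857 0 0 0;0.0092 -0.0857 0 0 0;0.0092 -0.0857 0 0 0;0.0092 -0.0857 0 0 0;0.0092 -0.0857 0 0 0;0.0092 -0.0857 0 0 0;0.0092 -0.0857 0 0 0'
python3 -m jog '0 0 0 -0.22 0;0 0 0 -0.22 0;0 0 0 -0.22 0;0 0 0 -0.22 0;0 0 0 -0.22 0;0 0 0 -0.22 0;0 0 0 -0.22 0;0 0 0 -0.22 0;0 0 0 -0.22 0;0 0 0 -0.22 0;0 0 0 -0.22 0;0 0 0 -0.22 0'
python3 -m jog '0 0 0 -0.22 0;0 0 0 -0.22 0;0 0 0 -0.22 0;0 0 0 -0.22 0;0 0 0 -0.16 0;0 0 0 0 0;0 0 0 0 0'
python3 - <<'E'
from h import *
d=snap('wrist','w12.png'); to(448,2,330,180); print(np.round(proj(d,(448,2,46)),1),np.round(proj(d,(500,2,235)),1),np.round(proj(d,(500,2,20)),1))
a=cv2.imread('pics/w11.png'); cv2.imwrite('pics/mos2.png',np.hstack([a[60:460,120:520],d['color'][60:460,120:520]]))
E
```

```text
time_s: 32.6
ee_pos: [502.1, -382.1, 173.6]
tool_rot: [[0.969, 0.248, -0.001], [0.248, -0.969, 0.0], [-0.001, -0.001, -1.0]]
wrist_force: [0.2, -0.0, -0.1]
opening: 85.0
grip_force: 0.0
t 32.6 at [ 502.  -381.9  173.1] yaw 14.3 need share [ 0.0853 -0.7711 -0.3129] turn -3.681 F [-0.6  0.3 -0.7] q [ 0.72  0.56 -0.24  1.87  0.19  0.74 -0.94] op 85.5
[319.  222.2]
[319.  218.9]
[211.  227.5]
[196.7 113.4]
[319.2 114.4]
time_s: 34.2
ee_pos: [446.6, 2.9, 293.3]
tool_rot: [[0.969, 0.248, -0.002], [0.248, -0.969, 0.0], [-0.001, -0.001, -1.0]]
wrist_force: [0.5, 0.1, 0.2]
opening: 85.1
grip_force: 0.0
time_s: 35.7
ee_pos: [446.8, 1.6, 293.3]
tool_rot: [[-0.688, 0.726, -0.002], [0.726, 0.688, 0.001], [0.002, -0.001, -1.0]]
wrist_force: [0.1, 0.3, -0.1]
opening: 85.4
grip_force: 0.0
time_s: 36.58
ee_pos: [447.0, 1.5, 293.8]
tool_rot: [[-1.0, 0.004, -0.001], [0.004, 1.0, 0.0], [0.001, 0.0, -1.0]]
wrist_force: [0.0, 0.3, 0.4]
opening: 85.4
grip_force: 0.0
t 36.6 at [447.1   1.6 293.9] yaw 179.8 need share [-0.0018  0.0009 -0.0722] turn -0.004 F [-0.3  0.6  0.7] q [ 0.71  0.33 -1.06  2.09  0.36  0.92  1.02] op 85.3
[321.1 200.6] [322.1 330.6] [321.1 235.2]
```

View pics/mos2.png

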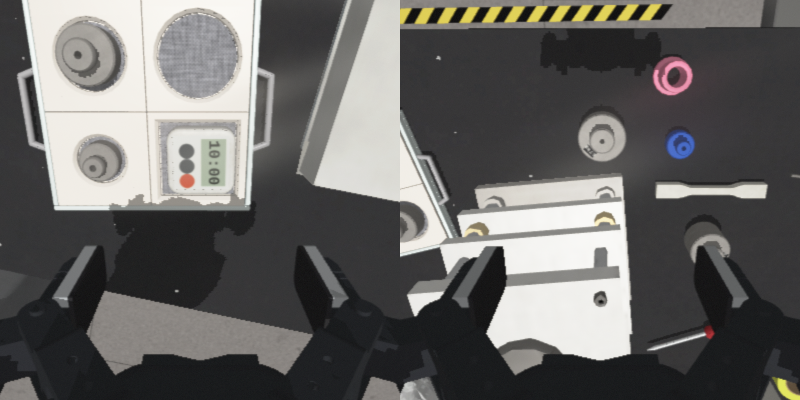

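Left: the timer lies in the square recess at (201,162). Right: the large weight's knob is at (603,141), about 2 mm from prediction, and the die edge is at x≈505. I go down at x≈442, a little on the near side for clearance, and watch the force.

```bash

python3 -c "
from h import *
d=grab_frame('wrist');print(ray(d,323,201,46))"
python3 -m jog '0.01 0.003 0.06 0 0;0 0 0.06 0 0;0 0 0.06 0 0;0 0 0.06 0 0;0 0 0 0 0;0 0 0 0 0'
python3 -c "
from h import *
to(442,3,9,180)
d=snap('wrist','w13.png'); g=d['color'].min(2); print(np.round(proj(d,(448,3,46)),1),np.round(proj(d,(448,3,0)),1))
m=(g>90).astype(np.uint8)
n,l,s,c=cv2.connectedComponentsWithStats(m)
for i in range(1,n):
    if s[i,4]>800: print(s[i],c[i].round())
"
```

```text
[448.60263988   4.23916807  46.        ]
time_s: 37.42
ee_pos: [442.6, 3.5, 175.0]
tool_rot: [[-1.0, 0.001, 0.001], [0.001, 1.0, 0.0], [-0.001, 0.0, -1.0]]
wrist_force: [-0.1, 0.3, 0.1]
opening: 85.4
grip_force: 0.0
t 37.4 at [442.6   3.5 175. ] yaw 179.9 need share [ 0.0015 -0.001   0.332 ] turn -0.001 F [-0.1  0.3  0.1] q [ 0.51  0.48 -0.88  2.25  0.61  0.67  0.76] op 85.4
[320.5 235.1] [320.4 220.5]
[    0     0   511    79 25907] [246.  35.]
[ 515    0  125   78 9218] [580.  39.]
[401 124  47  47 916] [426. 148.]
[    0   189   357   246 40136] [177. 325.]
[ 288  197   66   64 3251] [320. 228.]
[ 390  283  150   23 2755] [464. 294.]
[ 108  436   59   44 1733] [138. 462.]
```

```bash

python3 -m jog '0 0.001 0.04 0 0;0 0 0.04 0 0;0 0 0.04 0 0;0 0 0.04 0 0;0 0 0 0 0'
python3 -m jog '0 0 0.04 0 0;0 0 0.04 0 0;0 0 0.04 0 0;0 0 0.035 0 0;0 0 0.015 0 0;0 0 0 0 0'
python3 -c "
from h import *
to(442,3,9,180)"
```

```text
time_s: 38.1
ee_pos: [442.4, 3.6, 94.4]
tool_rot: [[-1.0, 0.001, -0.0], [0.001, 1.0, -0.0], [0.0, -0.0, -1.0]]
wrist_force: [-0.3, 0.2, 1.2]
opening: 85.0
grip_force: 0.0
time_s: 38.85
ee_pos: [443.2, 3.7, 9.9]
tool_rot: [[-1.0, 0.001, 0.002], [0.001, 1.0, -0.0], [-0.002, -0.0, -1.0]]
wrist_force: [0.0, -0.4, 0.2]
opening: 84.9
grip_force: 0.0
t 38.9 at [443.2   3.7   9.9] yaw 179.9 need share [ 0.0024 -0.0013  0.0017] turn -0.002 F [ 0.  -0.4  0.2] q [ 0.14  0.72 -0.41  2.37  1.27  0.28  0.15] op 84.9
```

```bash

python3 -m jog '0 0 0 0 1;0 0 0 0 1;0 0 0 0 1;0 0 0 0 1;0 0 0 0 1' 80
python3 -c "
from h import *
to(442,3,9,180)"
python3 -m jog '0 0 -0.03 0 1;0 0 -0.06 0 1;0 0 -0.08 0 1;0 0 -0.08 0 1;0 0 -0.08 0 1;0 0 -0.08 0 1;0 0 -0.08 0 1;0 0 -0.08 0 1;0 0 -0.08 0 1;0 0 0 0 1;0 0 0 0 1'
python3 -c "
from h import *
to(591.3,-359.8,330,194.3)"
```

```text
time_s: 39.48
ee_pos: [442.8, 3.7, 10.6]
tool_rot: [[-1.0, 0.001, 0.003], [0.001, 1.0, 0.0], [-0.003, 0.0, -1.0]]
wrist_force: [-1.2, -0.1, 18.4]
opening: 56.9
grip_force: 81.2
t 39.5 at [442.8   3.7  10.6] yaw 179.9 need share [ 0.0016 -0.0013  0.0031] turn -0.002 F [-1.2 -0.1 18.4] q [ 0.14  0.72 -0.41  2.37  1.27  0.28  0.15] op 56.9
time_s: 40.85
ee_pos: [440.9, 2.9, 332.9]
tool_rot: [[-1.0, 0.002, -0.002], [0.002, 1.0, -0.001], [0.002, -0.001, -1.0]]
wrist_force: [-0.6, -0.3, -7.7]
opening: 56.6
grip_force: 89.3
t 40.9 at [440.9   2.9 332.9] yaw 179.9 need share [-0.3021 -0.7248  0.0059] turn -0.32 F [-0.6 -0.3 -7.7] q [ 0.75  0.26 -1.07  2.04  0.28  0.99  1.11] op 56.6
```

```bash

python3 - <<'E'
from h import *
s=observe();R=np.array(s['tool_rot']);T=np.array(s['ee_pos']);d=grab_frame('wrist');cv2.imwrite('pics/w14.png',d['color'])
for off in (-8,-5.6,-3): print(off,[np.round(proj(d,T+R@np.array(p)),1).tolist() for p in [(off+30,0,10.6),(off+30,0,10.6-28),(off+15.5,0,10.6-40),(off,0,10.6-46)]])
print(d['color'][200:400:4,310:330].mean((1,2)).round().astype(int).tolist())
E
python3 -m jog '0 0 0 0.22 1;0 0 0 0.22 1;0 0 0 0.22 1;0 0 0 0.22 1;0 0 0 0.22 1;0 0 0 0.22 1;0 0 0 0.22 1;0 0 0 0.22 1;0 0 0 0.22 1;0 0 0 0.22 1;0 0 0 0.22 1;0 0 0 0.22 1'
python3 -m jog '0 0 0 0.22 1;0 0 0 0.22 1;0 0 0 0.22 1;0 0 0 0.22 1;0 0 0 0.16 1;0 0 0 0 1;0 0 0 0 1'
python3 -c "
from h import *
to(596.7,-358.4,330,14.3)"
```

```text
-8 [[321.9, 257.8], [322.3, 283.3], [322.3, 329.9], [322.3, 372.5]]
-5.6 [[321.9, 253.3], [322.3, 278.0], [322.4, 324.7], [322.3, 367.5]]
-3 [[322.0, 248.4], [322.3, 272.3], [322.4, 319.0], [322.3, 362.0]]
[63, 65, 66, 68, 70, 72, 73, 74, 116, 223, 223, 181, 193, 148, 85, 81, 81, 82, 81, 81, 95, 96, 96, 95, 95, 95, 94, 94, 94, 91, 87, 81, 81, 93, 93, 94, 94, 94, 94, 94, 94, 85, 83, 89, 94, 166, 167, 166, 167, 241]
time_s: 42.4
ee_pos: [441.2, 3.6, 332.3]
tool_rot: [[0.487, 0.873, -0.004], [0.873, -0.487, 0.0], [-0.002, -0.003, -1.0]]
wrist_force: [0.7, 0.6, -7.5]
opening: 56.7
grip_force: 89.3
time_s: 43.28
ee_pos: [441.8, 3.8, 333.3]
tool_rot: [[0.968, 0.251, -0.002], [0.251, -0.968, 0.0], [-0.002, -0.001, -1.0]]
wrist_force: [-1.0, 0.8, -7.2]
opening: 56.6
grip_force: 89.3
t 43.3 at [441.8   3.8 333.3] yaw 14.5 need share [0.1182 0.7789 0.006 ] turn 0.005 F [-1.   0.8 -7.2] q [ 0.32  0.16 -0.52  2.06  0.1   0.94 -1.57] op 56.6
```

Edge rows of about 254 and 280, with the dimple at 366, confirm the weight sits about 5.5 mm off the tool axis. I carry it over.

```bash

python3 -m jog '0.0131 0.0865 0 0 1;0.0131 0.0865 0 0 1;0.0131 0.0865 0 0 1;0.0131 0.0865 0 0 1;0.0131 0.0865 0 0 1;0.0131 0.0865 0 0 1;0.0131 0.0865 0 0 1;0.0131 0.0865 0 0 1;0.0131 0.0865 0 0 1;0 0 0.09 0 1;0 0 0.09 0 1;0 0 0.09 0 1'
python3 -m jog '0 0 0.09 0 1;0 0 0.09 0 1;0 0 0 0 1;0 0 0 0 1'
python3 -c "
from h import *
to(596.5,-358.4,22,14.3)"
```

```text
time_s: 44.78
ee_pos: [595.3, -359.0, 196.8]
tool_rot: [[0.968, 0.249, -0.001], [0.249, -0.968, 0.001], [-0.001, -0.001, -1.0]]
wrist_force: [0.6, -0.8, -7.3]
opening: 56.4
grip_force: 89.4
time_s: 45.28
ee_pos: [596.6, -359.2, 110.3]
tool_rot: [[0.969, 0.248, 0.001], [0.248, -0.969, -0.0], [0.001, 0.001, -1.0]]
wrist_force: [0.3, 0.1, -5.8]
opening: 56.7
grip_force: 89.9
t 45.3 at [ 596.6 -359.2  110.3] yaw 14.4 need share [-0.     -0.0017  0.1766] turn 0.002 F [ 0.3  0.1 -5.8] q [ 0.64  0.71 -0.28  1.75  0.28  0.72 -1.11] op 56.7
```

```bash

python3 -m jog '0 -0.001 0.06 0 1;0 0 0.06 0 1;0 0 0.035 0 1;0 0 0.01 0 1;0 0 0.008 0 1;0 0 0.003 0 1;0 0 0 0 1;0 0 0 0 1'
python3 -c "
from h import *
to(596.5,-358.4,21.5,14.3)"
```

```text
time_s: 46.28
ee_pos: [595.8, -358.5, 21.6]
tool_rot: [[0.969, 0.248, 0.0], [0.248, -0.969, -0.0], [0.0, 0.0, -1.0]]
wrist_force: [-0.3, -0.7, -6.2]
opening: 56.6
grip_force: 89.8
t 46.3 at [ 595.8 -358.5   21.6] yaw 14.3 need share [0.0015 0.0001 0.0002] turn 0.001 F [-0.3 -0.7 -6.2] q [ 0.61  0.82 -0.24  1.79  0.33  0.57 -1.15] op 56.6
```

```bash

python3 -m jog '0 0 0.001 0 1;0 0 0 0 0.3;0 0 0 0 0.15;0 0 0 0 0.15;0 0 0 0 0.15;0 0 -0.06 0 0.15;0 0 -0.09 0 0.1;0 0 -0.09 0 0;0 0 -0.09 0 0;-0.03 0 -0.05 0 0;-0.03 0 0 0 0;0 0 0 0 0'
python3 -m jog '-0.06 0 0 0 0;0 0 0 0 0;0 0 0 0 0'
python3 - <<'E'
from h import *
d=snap('wrist','w15.png'); g=d['color'].astype(int).mean(2); gu=g.astype(np.uint8)
s=observe(); print(s['ee_pos'],s['wrist_force'])
for n,p,rk,h in [('L',(591.3,-359.8),15.5,56),('M',(568.3,-271.2),11,50),('S',(480,-293),9,44)]:
    u,v=proj(d,(*p,h)); u2,_=proj(d,(p[0]+.24*rk,p[1]-.97*rk,h)); r=abs(u2-u)
    a,b=int(u)-45,int(v)-45; c=cv2.resize(gu[b:b+90,a:a+90],None,fx=4,fy=4,interpolation=2)
    o=cv2.HoughCircles(cv2.medianBlur(c,5),cv2.HOUGH_GRADIENT,1.5,30,param1=60,param2=25,minRadius=int(3.4*r),maxRadius=int(4.6*r))
    print(n,'pred',round(u,1),round(v,1),'r',round(r,1), None if o is None else [(round(a+x/4,1),round(b+y/4,1),round(q/4,1)) for x,y,q in o[0][:4]])
t=grab_frame('top'); 
for nm,p in dict(tall=(605,151,25),bush=(447,334,20)).items():
    u,v=map(int,proj(t,p)); m=(t['color'][v-20:v+20,u-20:u+20].min(2)>100).astype(np.uint8); M=cv2.moments(m,True)
    r=cv2.imread('pics/top0.png'); m0=(r[v-20:v+20,u-20:u+20].min(2)>100).astype(np.uint8); N=cv2.moments(m0,True)
    print(nm,M['m10']/M['m00'],M['m01']/M['m00'],N['m10']/N['m00'],N['m01']/N['m00'])
E
```

```text
time_s: 47.78
ee_pos: [563.8, -366.8, 209.4]
tool_rot: [[0.969, 0.246, -0.003], [0.246, -0.969, 0.0], [-0.003, -0.001, -1.0]]
wrist_force: [0.7, -0.3, -0.2]
opening: 85.7
grip_force: 0.0
time_s: 48.15
ee_pos: [537.7, -372.9, 209.7]
tool_rot: [[0.969, 0.248, -0.001], [0.248, -0.969, 0.001], [-0.0, -0.001, -1.0]]
wrist_force: [0.2, -0.0, -0.6]
opening: 85.7
grip_force: 0.0
[ 538.10108321 -372.7186517   209.87977547] [0.02423176 0.02507705 0.85409734]
L pred 319.4 159.5 r 17.8 [(np.float32(322.2), np.float32(161.8), np.float32(19.6)), (np.float32(330.4), np.float32(167.4), np.float32(20.0)), (np.float32(313.2), np.float32(172.7), np.float32(16.3))]
M pred 216.2 159.1 r 12.4 [(np.float32(217.3), np.float32(159.2), np.float32(14.0)), (np.float32(240.9), np.float32(149.1), np.float32(14.0)), (np.float32(234.2), np.float32(162.2), np.float32(14.0)), (np.float32(228.9), np.float32(168.6), np.float32(13.2))]
S pred 226.4 252.3 r 9.1 [(np.float32(229.2), np.float32(251.8), np.float32(10.0)), (np.float32(243.8), np.float32(248.4), np.float32(9.6))]
tall 19.741477272727273 19.923295454545453 19.854166666666668 19.910714285714285
bush 19.83408071748879 20.210762331838566 19.823529411764707 20.279411764705884
```

Knobs are within about 3 px of their seated positions, and the tall weight and bush have not moved. The large weight went below the recess mouth without any contact force, so I hand in.

```bash
python3 -c "
from plant import *
print(job_done())"
```

```text
the job is handed in; nothing more can be done
None
```

I packed the three squat weights and the timer into their own recesses, left the tall weight and guide bush unmoved, and handed the job in at about 48 s of 131 s; the hand-in returned no verdict, and the large weight's seating was checked only by position and contact force, not by eye.

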